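# Light the agate from the slant

## Robot

A 7-joint arm with a two-finger parallel gripper is mounted at the origin on the work surface. World frame = base frame: x ahead of the robot, y to its left, z up, the work surface at z = 0. Lengths are in m, angles in rad, forces in N, time in s.
With the tool pointing down it reaches from about 0.35 to 0.9 m from the base axis. Payload 7.2 kg.
Tool frame: the origin (TCP) lies on the front face of the gripper's body, between the roots of the fingers; the fingertips stand 73 mm ahead of it and the grasp point (between the pads) lies 54 mm ahead of it; z points along the fingers, y is the direction in which the jaws open and shut (so a half turn about z gives the same grasp; the last joint's range is limited). The gripper opens to 85 mm and grips with 20 to 120 N. Pads are 22 mm wide; open, the fingers measure 114 mm over their backs; the gripper's body (76 mm by 85 mm) begins 54 mm behind the grasp point. The pads swing forward as they close: fully open they stand 13 mm farther back than shut.
Start: joints at [-1.397, 0.411, -0.013, 1.596, 0.006, 1.134, -0.082], TCP at [0.15, 0.607, 0.304] pointing down, gripper open.
Joint ranges: [-2.95, 2.95], [-0.29, 1.99], [-1.47, 1.44], [0.14, 2.54], [-1.03, 4.17], [0.13, 1.85], [-2.86, 2.86]. Speed limits (rad/s): [2.39, 2.39, 3.01, 3.01, 3.14, 3.14, 3.14].

## Interface

Orientations are given as a rotation vector (axis times angle).
In Python, from cell import robot gives the robot as it stands.
- The arm moves only by the tool move_arm, never from a script. Its argument "moves" is a list of rows, each a list of 4 numbers: the shift along the world's x, y, z in mm, then the turn about the world's z in rad. In form: [[tx, ty, tz, yaw], ...]. A call has 1 to 10 rows; each row shifts and turns the commanded pose from where the row before left it; what a row does not reach is not made up. A row lasts 1/8 s, in which the tool goes at most 62.5 mm and 10.7 degrees, less where a joint would pass 70% of its speed; a pose out of reach is approached as far as the arm can. A call with a gripper value outside its range is refused whole. "fingers" is the finger opening in mm, from 0 to 85.4, set as the call begins (left out, the last holds). The fingers move at their own pace and stop on an object; the grip force is fixed at half the most. Time passes only in rows, so rows that do not move let the fingers close. It gives the time, the measured TCP pose, the force and the opening at its end, in the units of the state.
- robot.observe(): the state, without advancing time (a new reading comes with each control period).
- robot.read_camera(name): name is "scene" or "side" or "wrist"; returns the picture (420x560x3 uint8, red, green, blue); there is no depth.
- robot.camera_info(name): a dict with "fx", "fy", "cx", "cy" (pixels), "xyz" and "attitude" of the camera in the world; the wrist camera has in their place "mount" (4x4, takes a point from camera to tool coordinates, whose origin is the TCP and whose axes are the flange's). Camera axes: x right, y down, z forward; pixel columns grow to the right and rows downward; lengths in m; the calibration is good to about 2 mm. The wrist camera is an equidistant fisheye: a pixel r from the principal point sees the ray r / f radians off the axis. A picture is of the moment at which its call begins: read the wrist's pose just before it. camera_info takes no time and is no camera call.
- robot.sign_off(): hands the job in, once; it reports no verdict.
The state is a dict: "clock": time; "q": joint angles; "joint_vel": joint speeds; "tau": joint torques, N m; "tool_pos": TCP position; "ee_rot": TCP orientation; "ft_force": force on the tool from outside, world axes, zero at the start; "moment": the same for the moment, N m; "gripper_width": finger opening in m.
Only numpy, scipy, OpenCV 4.12 (cv2) and the standard library are available. Lean on these libraries where they do the work, as an engineer would, in place of code of your own. Each camera call takes 0.05 s, during which the arm holds its last target.

## Task

Lift the clear dust cover off the agate stone and set it down upright on the bare table, clear of the white slab. Then draw the inspection torch (the thicker, taller of the two tools in the grey block) out of its hole and hold it up over the stone, slanting about 45 degrees and pointing its lens end straight at the stone from some 5 to 10 cm away. Do not shift the stone or touch it with the torch, and leave the other things alone; the job finishes with the gripper still holding the torch steady in that attitude, the torch touching nothing but the gripper.

Things in the scene. Friction and masses are not known exactly. Their poses are not given: they have to be found in the camera images.
- slab: Fixed white ceramic slab, 100 x 100 x 10 mm thick, lying on the table, yaw varies. Origin: centre of its underside, x and y along its edges, z up.
- stone: Polished reddish-brown agate dome, loose, 40 mm across, 20 mm high, 50 g, lying flat side down about the middle of the slab, at first under the cover. Origin: centre of its underside; z up through the dome.
- stone_mid (a point): Middle of the agate stone, 10 mm above its underside: the point the torch must point at.
- cover: Loose clear plastic dust cover, an upside-down square box 84 x 84 x 46 mm with 4 mm walls and open underneath, about 160 g, standing on the slab over the stone (about 15 mm free all round the stone). On its top a black upright bar handle, 50 mm long along the cover's x, 14 mm thick along its y, from 46 to 80 mm above the cover's underside. Origin: centre of its underside; z up.
- holder: Fixed grey block, 60 (x) x 150 (y) x 60 mm high, with two upright round holes of 32 mm diameter, 50 mm deep (hole floor 10 mm above the table), at y = -37.5 and +37.5 mm on its centre line. Origin: centre of its underside; z up; yaw varies.
- torch: Loose aluminium inspection torch, about 90 g, 140 mm long: head 28 mm diameter over the first 30 mm, then a 22 mm diameter body up to the tail. Stands lens down in one of the two holes of the block (which one varies), 90 mm sticking out. Origin: centre of the lens face (the head's end); its z axis runs from the lens to the tail, so the light points along its -z; x and y have no meaning (round).
- tester: Loose aluminium tester in the other hole, left alone: 28 mm diameter foot 30 mm tall, then a slim 12 mm stem, 110 mm in all, 60 mm sticking out. Origin: centre of its foot's end; z up along the stem.
- bangle_a: Loose brown agate bangle lying flat, 74 mm outside, 58 mm inside, 12 mm high, near the robot. Origin: centre of its underside. Left alone.
- bangle_b: Loose amber bangle lying flat, 74 mm outside, 58 mm inside, 10 mm high, on the far left. Origin: centre of its underside. Left alone.
- bottle: Loose small bottle, 32 mm diameter, 65 mm tall, standing beyond the slab. Origin: centre of its underside. Left alone.
- ringbox: Loose shut wooden ring box, 55 x 55 x 42 mm, beyond the slab. Origin: centre of its underside. Left alone.
- loupe: Loose folded loupe, 70 x 26 x 16 mm, lying near the robot on the left. Origin: its underside, about the middle. Left alone.
- brush: Loose brush, 160 mm long along its x, lying on the far right. Origin: its underside, about the middle. Left alone.
There are look-alikes about, which are no part of the job. Several things have the shape of the cover; the one meant has the colours described above. Of the things that look like the slab, take the one that is farthest to the robot's left at the start.

How it is judged:
By the outcome, as a careful person would: the job done as asked, in the order asked, and still so for the second after the job is handed in, while the arm keeps its last pose, push and grip.
It also fails if it takes over 59 s, if anything falls off the work surface, if the arm or the gripper's body presses on something with over 40 N, if the wrist force passes 120 N, or if a joint passes its speed limit or range.

## Working session

There is one attempt and no reset: what is moved stays moved. The work goes in short steps, Python scripts to look and compute and a tool call to move; the robot and the scene stay as the last step left them, time stands still between calls to the robot, and variables do not carry over. Pictures are saved under pics/ and viewed, and the job is handed in when it is done.

Besides the shell and the picture viewer there is one more tool, called as a command line: name --pt "numbers of a row" for each row, then --argument value for the rest. move_arm: Moves the arm, as the interface text tells. Its arguments: {"type":"object","properties":{"moves":{"type":"array"},"fingers":{"type":"number"}},"required":["moves"]}

```bash
ls; mkdir -p pics; python3 - <<'E'
from cell import robot
import cv2
print(robot.observe())
for n in("scene","side","wrist"):
    print(n,robot.camera_info(n))
    cv2.imwrite(f"pics/{n}0.png",robot.read_camera(n)[:,:,::-1])
E
```

```text
pics
{'clock': 0.0, 'q': array([-1.39720837,  0.41195083, -0.01269901,  1.59703815,  0.00562815,
        1.1343035 , -0.08219215]), 'joint_vel': array([-1.92586769e-03, -4.61243650e-04,  7.86719912e-04, -1.48746292e-03,
        6.61465505e-05,  9.91835118e-05,  5.17553475e-04]), 'tau': array([-1.56138060e-03, -6.00629854e+01,  6.81336243e-01, -2.99422681e+01,
        1.38013921e-02,  1.07532719e-02, -2.18883275e-05]), 'tool_pos': array([0.14960568, 0.60644382, 0.30302373]), 'ee_rot': array([-3.78818107e-01, -3.11861588e+00,  2.61282291e-03]), 'ft_force': array([-0.81847717, -0.43602049,  0.5330005 ]), 'moment': array([0.00755966, 0.04767552, 0.00177542]), 'gripper_width': 0.0853845062534612}
scene {'fx': 454.0017004838245, 'fy': 454.0017004838245, 'cx': 283.03872290870754, 'cy': 213.86225696947363, 'xyz': array([1.0036206 , 0.34872802, 1.00445333]), 'attitude': array([-1.13302039, -2.59699312,  0.73106037])}
side {'fx': 379.2957466508926, 'fy': 379.2957466508926, 'cx': 273.96372442903237, 'cy': 206.37882165708285, 'xyz': array([ 0.44317439, -0.60822918,  0.71183002]), 'attitude': array([-2.43280776,  0.20349264, -0.09883588])}
wrist {'fx': 325.19226210127806, 'fy': 325.19226210127806, 'cx': 282.8337501666069, 'cy': 209.15604979008924, 'mount': array([[ 4.83697564e-04, -9.45066816e-01, -3.26876857e-01,
         8.52700278e-02],
       [ 9.99999486e-01,  1.65854484e-04,  1.00023522e-03,
         1.26618868e-03],
       [-8.91075127e-04, -3.26877172e-01,  9.45066410e-01,
        -6.90944585e-02],
       [ 0.00000000e+00,  0.00000000e+00,  0.00000000e+00,
         1.00000000e+00]])}
```

View pics/scene0.png

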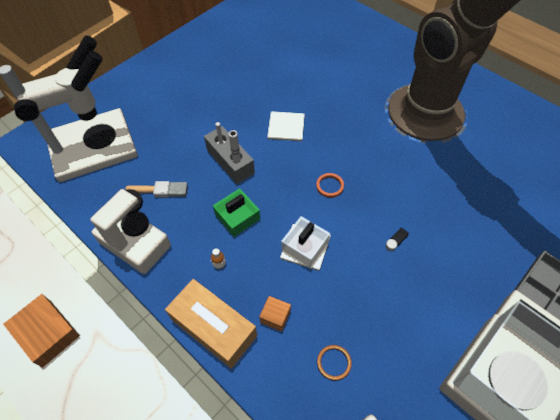

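View pics/side0.png

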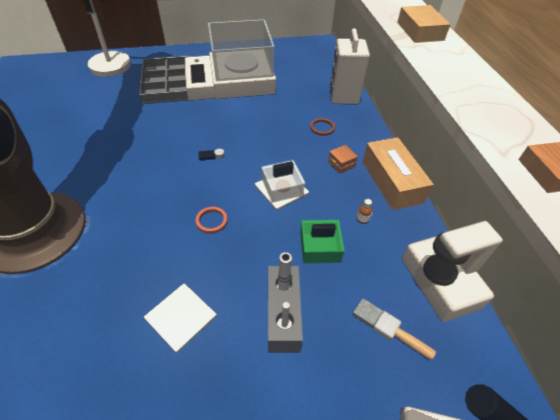

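View pics/wrist0.png

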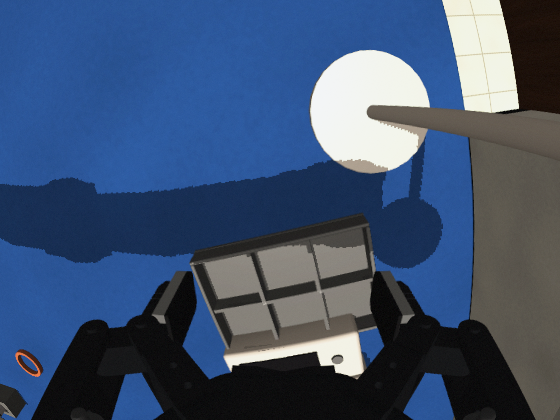

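```bash
cat > h.py <<'E'
import numpy as np, cv2
from scipy.spatial.transform import Rotation as R
from cell import robot
def cam(n):
    i=robot.camera_info(n)
    return i,R.from_rotvec(i['attitude']).as_matrix(),np.array(i['xyz'])
def onplane(n,uv,z):
    i,M,o=cam(n); uv=np.atleast_2d(np.array(uv,float))
    d=np.c_[(uv[:,0]-i['cx'])/i['fx'],(uv[:,1]-i['cy'])/i['fy'],np.ones(len(uv))]@M.T
    return o+d*((z-o[2])/d[:,2])[:,None]
def proj(n,p):
    i,M,o=cam(n); c=(np.atleast_2d(p)-o)@M
    return np.c_[c[:,0]/c[:,2]*i['fx']+i['cx'],c[:,1]/c[:,2]*i['fy']+i['cy']]
def wpose():
    s=robot.observe(); return R.from_rotvec(s['ee_rot']).as_matrix(),np.array(s['tool_pos'])
def wrist_rays(uv,Rt,p):
    i=robot.camera_info('wrist'); m=np.array(i['mount']); uv=np.atleast_2d(np.array(uv,float))
    d=(uv-[i['cx'],i['cy']])/i['fx']; r=np.linalg.norm(d,axis=1); k=np.sinc(r/np.pi)
    c=np.c_[d*k[:,None],np.cos(r)]
    return Rt@m[:3,3]+p, c@m[:3,:3].T@Rt.T
def wplane(uv,z,Rt,p):
    o,d=wrist_rays(uv,Rt,p); return o+d*((z-o[2])/d[:,2])[:,None]
def tri(uv1,uv2,n1='scene',n2='side'):
    A=[];b=[]
    for n,uv in((n1,uv1),(n2,uv2)):
        i,M,o=cam(n); d=M@np.array([(uv[0]-i['cx'])/i['fx'],(uv[1]-i['cy'])/i['fy'],1]); d/=np.linalg.norm(d)
        P=np.eye(3)-np.outer(d,d); A.append(P); b.append(P@o)
    x=np.linalg.lstsq(np.vstack(A),np.hstack(b),rcond=None)[0]
    return x
E
python3 - <<'E'
from h import *
np.set_printoptions(precision=4,suppress=True)
for nm,uv,z in(("slabA",(304,250),.01),("slabB",(286,125),.01),("green",(237,212),.03),("bA",(330,185),0),("bB",(333,362),0),("bottle",(218,267),0),("box",(276,313),.04),("loupe",(398,239),.01),("base",(428,112),0)):
    print(nm,onplane("scene",uv,z))
print(R.from_rotvec(robot.observe()['ee_rot']).as_matrix())
for n,b in(("scene",(190,110,340,275)),("side",(230,150,350,360))):
    im=cv2.imread(f"pics/{n}0.png")[b[1]:b[3],b[0]:b[2]]
    k=min(800/im.shape[1],600/im.shape[0]); print(n,k)
    cv2.imwrite(f"pics/{n}0c.png",cv2.resize(im,None,fx=k,fy=k,interpolation=cv2.INTER_CUBIC))
E
```

```text
slabA [[0.6008 0.0426 0.01  ]]
slabB [[ 0.3315 -0.2657  0.01  ]]
green [[ 0.6436 -0.1461  0.03  ]]
bA [[ 0.4024 -0.0389  0.    ]]
bB [[0.7568 0.2647 0.    ]]
bottle [[ 0.7727 -0.0826  0.    ]]
box [[0.7706 0.1092 0.04  ]]
loupe [[0.4194 0.1934 0.01  ]]
base [[-0.003   0.0056  0.    ]]
[[-0.9709  0.2394 -0.0002]
 [ 0.2394  0.9709 -0.0012]
 [-0.0001 -0.0012 -1.    ]]
scene 3.6363636363636362
side 2.857142857142857
```

View pics/scene0c.png

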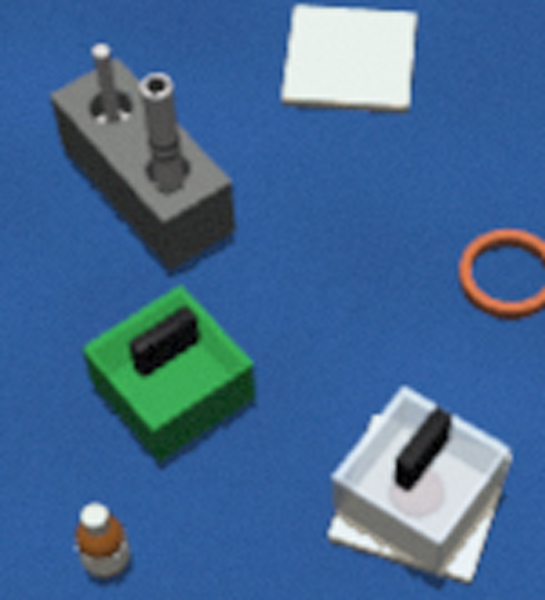

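View pics/side0c.png

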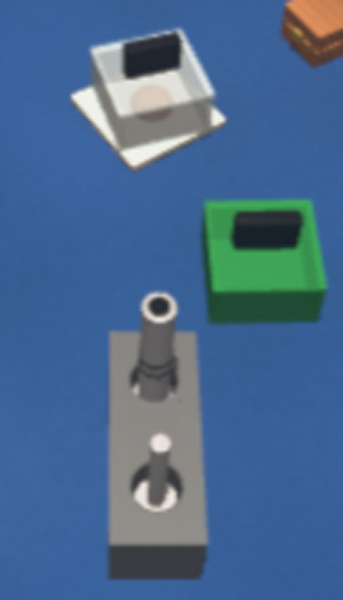

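```bash
python3 - <<'E'
from h import *
np.set_printoptions(precision=4,suppress=True)
f=lambda L,k,b:[(b[0]+x/k,b[1]+y/k) for x,y in L]
P=onplane("scene",f([(406,388),(512,456),(437,545),(333,478)],3.6364,(190,110)),.056); print(P,P.mean(0))
S=onplane("side",f([(181,31),(214,94),(121,118),(91,49)],2.857,(230,150)),.056); print(S,S.mean(0))
for n,q in(("scene",P),("side",S)): print([np.linalg.norm(q[i]-q[(i+1)%4]) for i in range(4)],[np.degrees(np.arctan2(*(q[(i+1)%4]-q[i])[[1,0]])) for i in range(4)])
# handle ends
print("handle scene",onplane("scene",f([(445,412),(404,480)],3.6364,(190,110)),.08)); print("handle side",onplane("side",f([(124,58),(181,50)],2.857,(230,150)),.073))
# torch tail top z=.1+.05=.15 ; 
t1=f([(157,86)],3.6364,(190,110))[0]; t2=f([(158,307)],2.857,(230,150))[0]
print("torch tail",onplane("scene",t1,.15),onplane("side",t2,.15),tri(t1,t2))
t1=f([(101,50)],3.6364,(190,110))[0]; t2=f([(161,443)],2.857,(230,150))[0]
print("tester",onplane("scene",t1,.12),onplane("side",t2,.12),tri(t1,t2))
B=onplane("scene",f([(52,98),(122,62),(232,184),(165,219)],3.6364,(190,110)),.06); print("block",B,B.mean(0))
print("slab",onplane("scene",f([(471,579),(330,536)],3.6364,(190,110)),.005),onplane("side",f([(135,166),(225,120),(72,98)],2.857,(230,150)),.005))
# stone base centre seen thru cover
print("stone",onplane("scene",f([(417,492)],3.6364,(190,110)),.02),onplane("side",f([(152,103)],2.857,(230,150)),.02))
E
```

```text
[[ 0.5554 -0.0076  0.056 ]
 [ 0.5471  0.0777  0.056 ]
 [ 0.6288  0.084   0.056 ]
 [ 0.6386  0.003   0.056 ]] [0.5925 0.0393 0.056 ]
[[ 0.6247  0.0775  0.056 ]
 [ 0.6363 -0.0022  0.056 ]
 [ 0.5546 -0.0169  0.056 ]
 [ 0.5426  0.0672  0.056 ]] [0.5895 0.0314 0.056 ]
[np.float64(0.08575846553523231), np.float64(0.08201358287925255), np.float64(0.08162477188116808), np.float64(0.08382636498762101)] [np.float64(95.57883495072687), np.float64(4.388866170515816), np.float64(-83.16132331389436), np.float64(-172.74618909471675)]
[np.float64(0.08061754416025872), np.float64(0.08299058013659871), np.float64(0.0850041791438508), np.float64(0.0826900918395728)] [np.float64(-81.74135129697743), np.float64(-169.81056538542447), np.float64(98.07756190698989), np.float64(7.156820883117998)]
handle scene [[0.5631 0.032  0.08  ]
 [0.6183 0.0456 0.08  ]]
handle side [[0.5658 0.0347 0.073 ]
 [0.6152 0.0368 0.073 ]]
torch tail [[ 0.5358 -0.2558  0.15  ]] [[ 0.5344 -0.2593  0.15  ]] [ 0.5346 -0.2576  0.1474]
tester [[ 0.5231 -0.3308  0.12  ]] [[ 0.523  -0.3332  0.12  ]] [ 0.5228 -0.3322  0.1184]
block [[ 0.5481 -0.3685  0.06  ]
 [ 0.488  -0.3562  0.06  ]
 [ 0.5142 -0.2125  0.06  ]
 [ 0.569  -0.2254  0.06  ]] [ 0.5298 -0.2907  0.06  ]
slab [[0.6121 0.1025 0.005 ]
 [0.6524 0.0128 0.005 ]] [[ 0.5656 -0.0274  0.005 ]
 [ 0.6538  0.0123  0.005 ]
 [ 0.5239  0.0599  0.005 ]]
stone [[0.5942 0.0384 0.02  ]] [[0.5906 0.0289 0.02  ]]
```

Candidates, in scene pixels: the clear cover with the black bar at (306,238), with the stone visible inside, and a green cover-shaped box at (237,210). Slabs at (304,250), y≈+0.04, and at (286,125), y≈−0.27. I choose the clear cover and the slab under it, which is farther left. The close crop confirms this. In the block, the torch is the thick, tall tool at (233,134) and the tester is the slim one at (218,124).

move_arm --pt "32 -41 -4 0.026" --pt "32 -41 -4 0.026" --pt "32 -41 -4 0.026" --pt "32 -41 -4 0.026" --pt "32 -41 -4 0.026" --pt "32 -41 -4 0.026" --pt "32 -41 -4 0.026" --pt "32 -41 -4 0.026" --pt "32 -41 -4 0.026" --pt "32 -41 -4 0.026" --fingers 85

```text
clock: 1.4
tool_pos: [0.4704, 0.1954, 0.2638]
ee_rot: [-0.03, 3.141, 0.0]
ft_force: [0.1, 0.5, 1.0]
gripper_width: 0.085
```

move_arm --pt "30 -40 -4 0.026" --pt "30 -40 -4 0.026" --pt "30 -40 -4 0.026" --pt "31 -40 -4 0.025" --pt "0 0 0 0" --pt "0 0 0 0"

```text
clock: 2.15
tool_pos: [0.5902, 0.0372, 0.2474]
ee_rot: [0.19, -3.135, -0.001]
ft_force: [0.1, 1.2, 0.9]
gripper_width: 0.0853
```

```bash
python3 - <<'E'
from h import *
np.set_printoptions(precision=4,suppress=True)
s=robot.observe();print(s['clock'],s['tool_pos'],s['ft_force'],s['q']);print(wpose()[0])
np.save('w1.npy',np.c_[wpose()[0],wpose()[1]])
cv2.imwrite("pics/w1.png",robot.read_camera('wrist')[:,:,::-1])
E
```

```text
2.15 [0.5902 0.0372 0.2474] [0.1461 1.2149 0.8527] [-0.3317  0.4117  0.2487  1.7579 -0.1189  0.9878  1.6544]
[[-0.9927 -0.1206 -0.0012]
 [-0.1206  0.9927  0.0004]
 [ 0.0012  0.0005 -1.    ]]
```

View pics/w1.png

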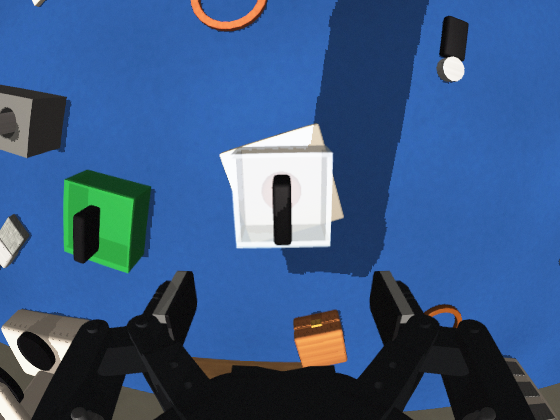

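```bash
python3 - <<'E'
from h import *
np.set_printoptions(precision=4,suppress=True)
W=np.load('w1.npy');Rt,p=W[:,:3],W[:,3]
P=wplane([(233,154),(331,153),(331,247),(236,248)],.056,Rt,p);print(P,P.mean(0),[np.degrees(np.arctan2(*(P[i+1]-P[i])[[1,0]])) for i in range(3)],[np.linalg.norm(P[i+1]-P[i]) for i in range(3)])
im=cv2.imread('pics/w1.png');m=(im.max(2)<60).astype(np.uint8);m[:, :260]=0;m[:,305:]=0;m[:165]=0;m[252:]=0
c=max(cv2.findContours(m,0,2)[0],key=cv2.contourArea);print(cv2.boundingRect(c),cv2.minAreaRect(c))
x,y,w,h=cv2.boundingRect(c)
print(wplane([(x,y+h),(x+w,y+h),(x+w/2,y+h)],.09,Rt,p), wplane([(x+w/2,y)],.056,Rt,p), wplane([(x+w/2,y),(x+w/2,y+h)],.09,Rt,p))
# decoy points
print("torch w",wplane([(8,124)],.15,Rt,p))
print("stone", wplane([(282,190)],.02,Rt,p))
E
```

```text
[[ 0.5529 -0.0063  0.056 ]
 [ 0.5425  0.0728  0.056 ]
 [ 0.6255  0.0868  0.056 ]
 [ 0.6367  0.0026  0.056 ]] [0.5894 0.0389 0.056 ] [np.float64(97.51932081502717), np.float64(9.605031951786655), np.float64(-82.4214853178962)] [np.float64(0.07976242343901449), np.float64(0.08422428374525388), np.float64(0.08499854922578146)]
(273, 175, 18, 70) ((281.5, 209.5), (69.0, 17.0), 90.0)
[[0.6134 0.0343 0.09  ]
 [0.6117 0.048  0.09  ]
 [0.6126 0.0411 0.09  ]] [[0.5658 0.0354 0.056 ]] [[0.558  0.0345 0.09  ]
 [0.6126 0.0411 0.09  ]]
torch w [[ 0.5256 -0.1528  0.15  ]]
stone [[0.5885 0.0381 0.02  ]]
```

The wrist view shows the clear cover centred between the jaws: handle at (282,210), stone faintly visible at (282,190), yaw aligned. The centre is (0.589, 0.038), in agreement with the scene view. Next I descend and grip.

move_arm --pt "0 1 -30 0" --pt "0 0 -30 0" --pt "0 0 -25 0" --pt "0 0 -15 0" --pt "0 0 -12 0" --pt "0 0 0 0"

```text
clock: 2.95
tool_pos: [0.5904, 0.0382, 0.1355]
ee_rot: [0.191, -3.135, -0.0]
ft_force: [-0.0, 0.3, 0.9]
gripper_width: 0.085
```

move_arm --pt "0 0 0 0" --pt "0 0 0 0" --pt "0 0 0 0" --pt "0 0 0 0" --pt "0 0 0 0" --pt "0 0 0 0" --fingers 0

```text
clock: 3.7
tool_pos: [0.5908, 0.0377, 0.136]
ee_rot: [-0.19, 3.136, -0.0]
ft_force: [0.2, -0.5, 1.8]
gripper_width: 0.0127
```

move_arm --pt "0 0 5 0" --pt "0 0 10 0" --pt "0 0 20 0" --pt "0 0 25 0" --pt "0 0 20 0" --pt "0 0 0 0"

```text
clock: 4.45
tool_pos: [0.5916, 0.0379, 0.2179]
ee_rot: [-0.19, 3.132, 0.001]
ft_force: [0.2, -0.7, -2.9]
gripper_width: 0.0128
```

```bash
python3 - <<'E'
from h import *
cv2.imwrite("pics/s2.png",robot.read_camera('side')[:,:,::-1][100:300,150:420])
im=cv2.imread("pics/s2.png");cv2.imwrite("pics/s2.png",cv2.resize(im,None,fx=2.9,fy=2.9))
E
```

```text
(no output)
```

View pics/s2.png

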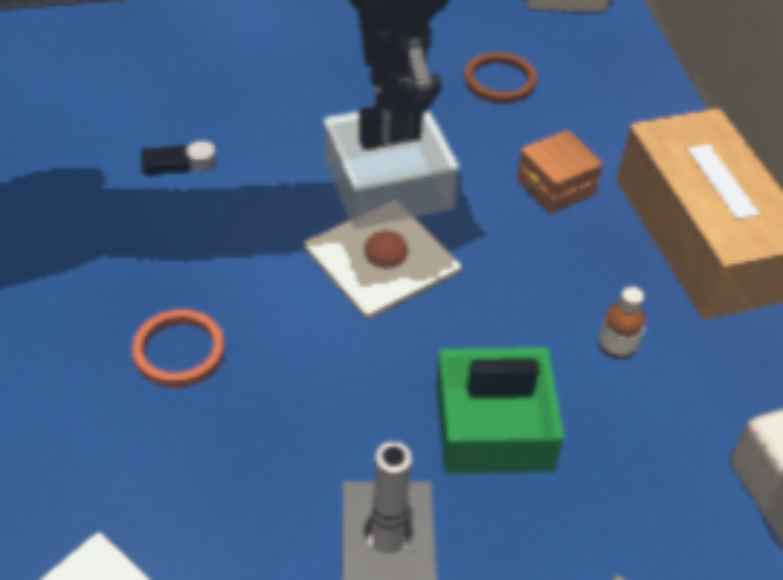

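The cover is up, and the stone stays on the slab at crop (386,248). Next I carry it left to the bare table.

move_arm --pt "0 10 0 0" --pt "0 25 0 0" --pt "-2 35 0 0" --pt "-2 40 0 0" --pt "-2 30 0 0" --pt "0 15 0 0" --pt "0 7 0 0" --pt "0 0 0 0"

```text
clock: 5.5
tool_pos: [0.5847, 0.1992, 0.2156]
ee_rot: [0.19, -3.136, 0.001]
ft_force: [-0.1, -0.5, -1.4]
gripper_width: 0.0129
```

move_arm --pt "0 0 -20 0" --pt "0 0 -25 0" --pt "0 0 -20 0" --pt "0 0 -12 0" --pt "0 0 -6 0" --pt "0 0 -4 0" --pt "0 0 -2 0" --pt "0 0 -2 0" --pt "0 0 0 0"

```text
clock: 6.62
tool_pos: [0.585, 0.1998, 0.126]
ee_rot: [-0.19, 3.135, 0.001]
ft_force: [-2.2, -1.8, 5.0]
gripper_width: 0.0126
```

move_arm --pt "0 0 0 0" --pt "0 0 0 0" --pt "0 0 0 0" --pt "0 0 0 0" --pt "0 0 0 0" --pt "0 0 0 0" --pt "0 0 10 0" --pt "0 0 30 0" --pt "0 0 45 0" --pt "0 0 50 0" --fingers 85

```text
clock: 7.88
tool_pos: [0.5844, 0.1996, 0.2616]
ee_rot: [0.19, -3.135, 0.0]
ft_force: [1.5, 0.5, 1.0]
gripper_width: 0.0849
```

```bash
python3 - <<'E'
from h import *
print(robot.observe()['tool_pos'],robot.observe()['q'])
im=robot.read_camera('scene')[:,:,::-1][90:300,180:460]
cv2.imwrite("pics/s3.png",cv2.resize(im,None,fx=2.8,fy=2.8))
E
```

```text
[0.58438499 0.19964455 0.26155598] [-0.57145947  0.43861407  0.2247345   1.67634005 -0.10986579  1.03954434
  1.38040051]
```

View pics/s3.png

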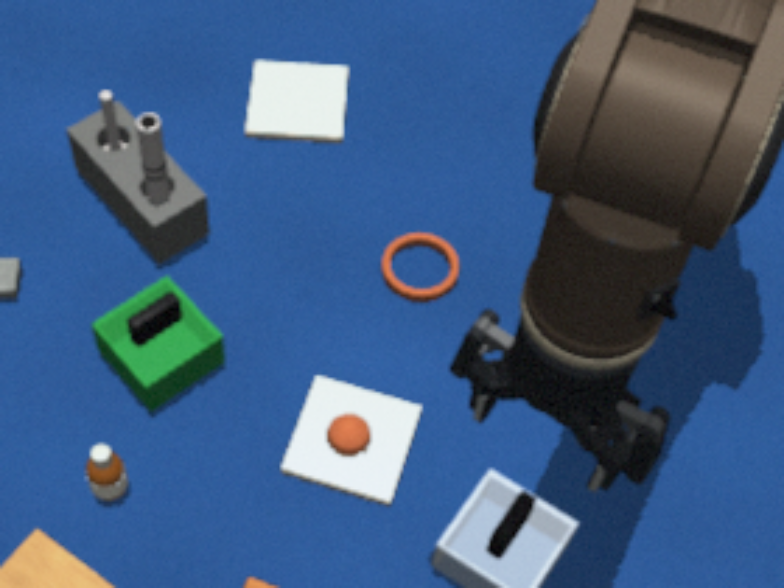

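move_arm --pt "-5 -44 2 -0.028" --pt "-5 -46 2 -0.028" --pt "-5 -46 2 -0.028" --pt "-5 -46 2 -0.028" --pt "-5 -46 2 -0.028" --pt "-5 -46 2 -0.028" --pt "-5 -46 2 -0.028" --pt "-5 -46 2 -0.028" --pt "-5 -46 2 -0.028" --pt "-4 -45 2 -0.028" --fingers 55

```text
clock: 9.18
tool_pos: [0.5354, -0.2587, 0.2807]
ee_rot: [0.251, 3.13, 0.0]
ft_force: [0.4, -0.0, -0.6]
gripper_width: 0.0552
```

```bash
cat > look.py <<'E'
import sys
from h import *
np.set_printoptions(precision=4,suppress=True)
n=sys.argv[1]
s=robot.observe();print(s['clock'],s['tool_pos'],s['ft_force'],s['q'])
W=np.c_[wpose()[0],wpose()[1]];np.save(f'{n}.npy',W);print(W[:,1])
for c in sys.argv[2:]:
    cv2.imwrite(f"pics/{n}_{c}.png",robot.read_camera(c)[:,:,::-1])
E
python3 - <<'E'
from h import *
robot
E
python3 look.py t1 wrist
python3 - <<'E'
from h import *
np.set_printoptions(precision=4,suppress=True)
f=lambda L:[(180+x/2.8,90+y/2.8) for x,y in L]
print("stone dome",onplane("scene",f([(349,434)]),.02)); S=onplane("scene",f([(317,377),(421,405),(389,500),(283,468)]),.01);print("slab",S,S.mean(0))
print("cover handle",onplane("scene",f([(512,525)]),.063))
E
```

```text
9.175 [ 0.5354 -0.2587  0.2807] [ 0.386  -0.0348 -0.6201] [ 0.0479  0.396   0.4294  1.7245 -0.1856  1.0602  1.9501]
[0.159  0.9873 0.0001]
stone dome [[0.5936 0.0378 0.02  ]]
slab [[ 0.5657 -0.0249  0.01  ]
 [ 0.524   0.0624  0.01  ]
 [ 0.6137  0.1016  0.01  ]
 [ 0.6531  0.0146  0.01  ]] [0.5891 0.0384 0.01  ]
cover handle [[0.5843 0.201  0.063 ]]
```

View pics/t1_wrist.png

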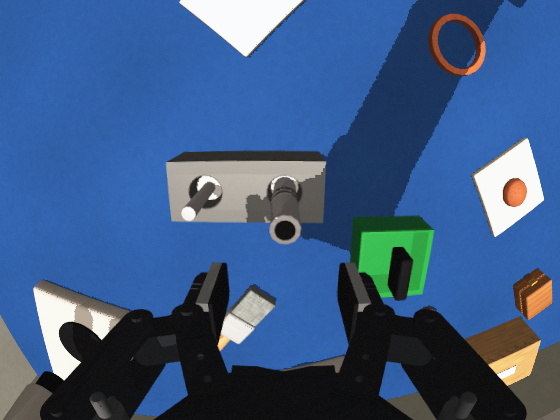

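The wrist view shows the torch tail at (285,230), the tester tip at (190,213), the block aligned with the jaws, and the stone at (514,192).

```bash
python3 - <<'E'
from h import *
np.set_printoptions(precision=4,suppress=True)
W=np.load('t1.npy');Rt,p=W[:,:3],W[:,3]
print(wplane([(285,230)],.15,Rt,p)); B=wplane([(167,163),(325,162),(325,222),(168,221)],.06,Rt,p);print(B,B.mean(0));print([np.linalg.norm(B[i]-B[i-1]) for i in range(4)])
print("tester",wplane([(190,213)],.12,Rt,p),"stone",wplane([(514,192)],.02,Rt,p))
print("green",wplane([(351,297),(434,292),(432,230),(352,231)],.046,Rt,p))
E
```

```text
[[ 0.5347 -0.2555  0.15  ]]
[[ 0.4879 -0.36    0.06  ]
 [ 0.5121 -0.2145  0.06  ]
 [ 0.5702 -0.2215  0.06  ]
 [ 0.5449 -0.3746  0.06  ]] [ 0.5288 -0.2927  0.06  ]
[np.float64(0.05882246233214044), np.float64(0.1475626026012509), np.float64(0.0585042307189447), np.float64(0.15514656084850514)]
tester [[ 0.5219 -0.3275  0.12  ]] stone [[0.5885 0.0329 0.02  ]]
green [[ 0.6727 -0.2003  0.046 ]
 [ 0.6897 -0.0962  0.046 ]
 [ 0.6053 -0.1031  0.046 ]
 [ 0.5904 -0.1937  0.046 ]]
```

move_arm --pt "0 2 -20 0" --pt "0 0 -25 0" --pt "0 0 -25 0" --pt "0 0 -20 0" --pt "0 0 -14 0" --pt "0 0 -8 0" --pt "0 0 0 0"

```text
clock: 10.1
tool_pos: [0.5356, -0.2551, 0.1678]
ee_rot: [-0.249, -3.131, -0.0]
ft_force: [-0.0, -0.6, -0.3]
gripper_width: 0.055
```

move_arm --pt "0 0 0 0" --pt "0 0 0 0" --pt "0 0 0 0" --pt "0 0 0 0" --pt "0 0 0 0" --fingers 0

```text
clock: 10.72
tool_pos: [0.5361, -0.2553, 0.1686]
ee_rot: [0.249, 3.13, -0.0]
ft_force: [-0.0, 0.5, 5.1]
gripper_width: 0.021
```

move_arm --pt "0 0 5 0" --pt "0 0 10 0" --pt "0 0 15 0" --pt "0 0 20 0" --pt "0 0 15 0" --pt "0 0 0 0"

```text
clock: 11.48
tool_pos: [0.5363, -0.2554, 0.2345]
ee_rot: [0.249, 3.129, -0.001]
ft_force: [-0.9, 0.0, -0.5]
gripper_width: 0.0205
```

```bash
python3 look.py t2 side scene wrist
python3 - <<'E'
import cv2,numpy as np
a=cv2.imread('pics/t2_side.png')[170:370,210:350];b=cv2.imread('pics/t2_scene.png')[60:200,190:330]
cv2.imwrite('pics/t2c.png',np.hstack([cv2.resize(a,(400,571)),cv2.resize(b,(400,571))]))
E
```

```text
11.475 [ 0.5363 -0.2554  0.2345] [-0.8635  0.032  -0.5459] [ 0.0561  0.4431  0.4136  1.7752 -0.212   0.9643  1.9672]
[ 0.1581  0.9874 -0.0002]
```

View pics/t2c.png

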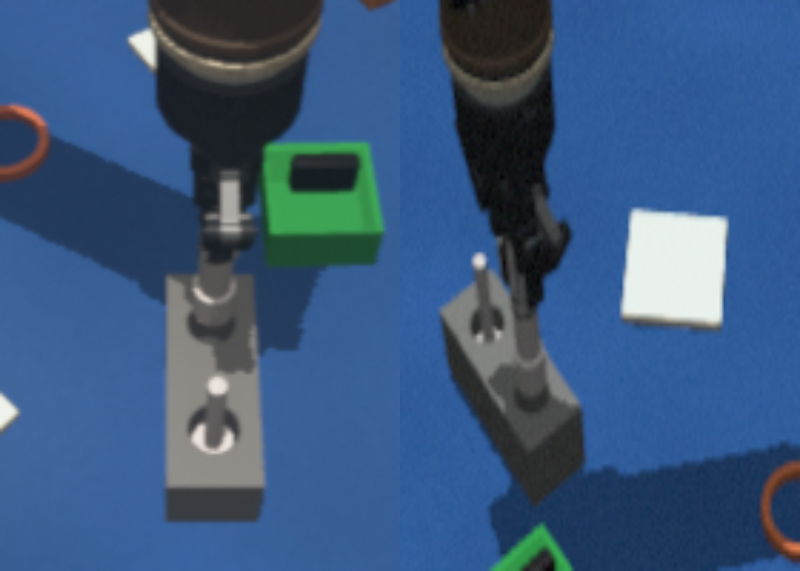

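View pics/t2_wrist.png

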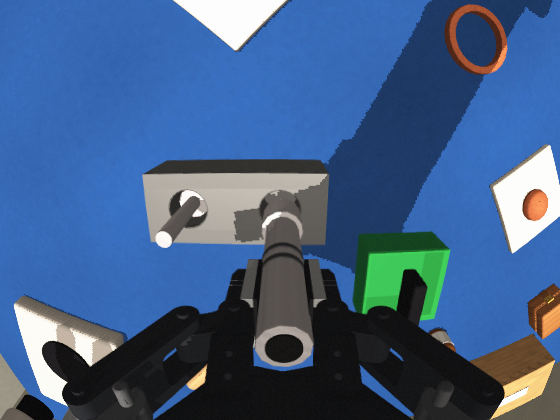

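```bash
python3 - <<'E'
from h import *
np.set_printoptions(precision=4,suppress=True)
W=np.load('t1.npy');Rt,p=W[:,:3],W[:,3]
print(wplane([(258,287),(275,297),(248,315),(225,335)],.01,Rt,p))
print(onplane('scene',[(187,183),(187,195),(128,188)],.01))
E
```

```text
[[ 0.6635 -0.3086  0.01  ]
 [ 0.6816 -0.2904  0.01  ]
 [ 0.7051 -0.3303  0.01  ]
 [ 0.7361 -0.3697  0.01  ]]
[[ 0.6637 -0.3201  0.01  ]
 [ 0.6891 -0.2907  0.01  ]
 [ 0.7811 -0.4229  0.01  ]]
```

move_arm --pt "10 -2 0 0" --pt "20 -3 0 0" --pt "16 -2 0 0" --pt "5 -1 0 0" --pt "0 0 -15 0" --pt "0 0 -20 0" --pt "0 0 -15 0" --pt "0 0 -5 0" --pt "0 0 0 0"

```text
clock: 12.75
tool_pos: [0.5865, -0.2632, 0.1775]
ee_rot: [-0.249, -3.131, -0.0]
ft_force: [0.7, -0.3, 0.3]
gripper_width: 0.0207
```

```bash
python3 look.py t3 side wrist
```

```text
12.75 [ 0.5865 -0.2632  0.1775] [ 0.6632 -0.2761  0.3017] [ 0.0819  0.5873  0.3819  1.6925 -0.2638  0.9135  1.9801]
[0.1582 0.9874 0.    ]
```

View pics/t3_wrist.png

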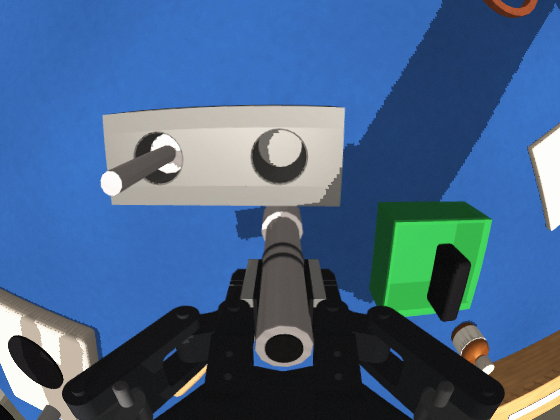

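View pics/t3_side.png

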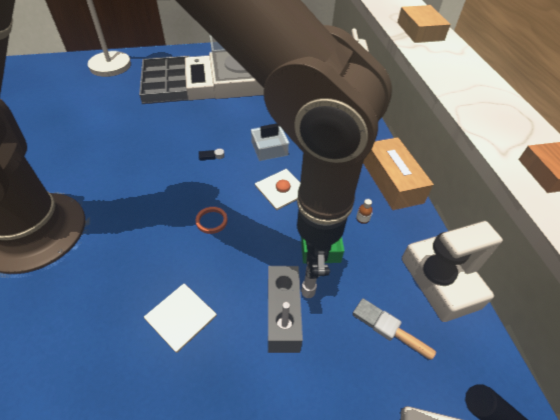

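move_arm --pt "-5 1 0 0" --pt "-5 1 0 0" --pt "-5 1 0 0" --pt "-5 0 0 0" --pt "-5 1 0 0" --pt "0 0 0 0"

```text
clock: 13.6
tool_pos: [0.5637, -0.2595, 0.1796]
ee_rot: [0.248, 3.125, -0.002]
ft_force: [6.5, -0.6, 0.2]
gripper_width: 0.0204
```

```bash
python3 look.py t4 wrist
```

```text
13.6 [ 0.5637 -0.2595  0.1796] [ 6.4571 -0.628   0.1998] [ 0.0789  0.5482  0.3847  1.7551 -0.2574  0.8811  1.9886]
[ 0.1577  0.9875 -0.0008]
```

View pics/t4_wrist.png

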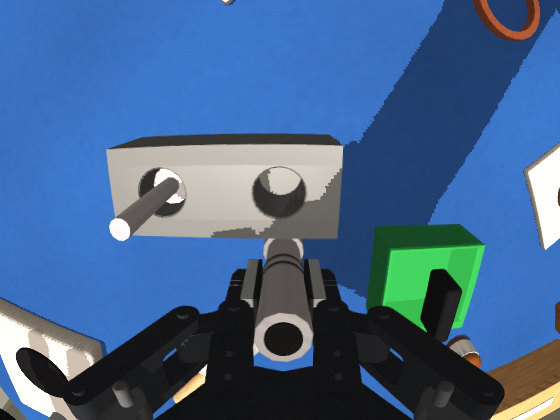

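It pivots at about 6 N: the tail has moved to (283,337) and the head to (283,247). Continuing.

move_arm --pt "-5 1 -1 0" --pt "-5 1 -1 0" --pt "-5 1 -1 0" --pt "-5 0 -1 0" --pt "-5 1 -1 0" --pt "-5 1 -1 0" --pt "0 0 0 0"

```text
clock: 14.52
tool_pos: [0.5343, -0.2547, 0.174]
ee_rot: [0.248, 3.124, -0.003]
ft_force: [5.6, -0.3, 2.8]
gripper_width: 0.0206
```

```bash
python3 look.py t5 wrist side scene
```

```text
14.525 [ 0.5343 -0.2547  0.174 ] [ 5.5772 -0.337   2.8138] [ 0.0791  0.512   0.3854  1.8334 -0.2522  0.8359  2.0011]
[ 0.1578  0.9875 -0.0011]
```

View pics/t5_wrist.png

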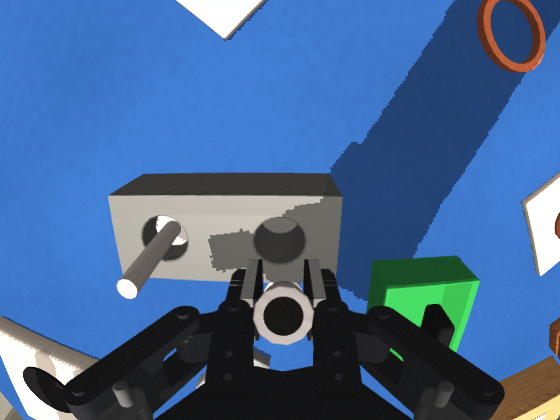

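View pics/t5_side.png

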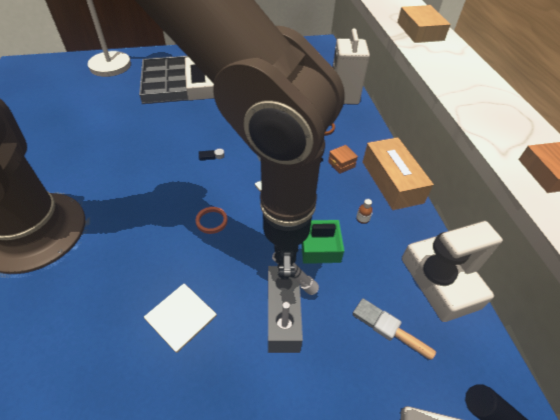

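```bash
cat > ang.py <<'E'
from h import *
np.set_printoptions(precision=4,suppress=True)
from scipy.optimize import brentq
i=robot.camera_info('wrist');m=np.array(i['mount'])
def tray(uv):
    o,d=wrist_rays(uv,np.eye(3),np.zeros(3)); return o,d[0]
o,d=tray((284,347)); t=-o[0]/d[0]; q=o+d*t; print("tail upright tool xyz",q); D0=54-q[2]*1000
def angle(uv,D=None,gz=.054):
    D=D0/1000 if D is None else D
    o,d=tray(uv)
    # in plane y=0: intersect by z, tail=(D sin, 54-D cos)
    f=lambda th:(lambda T,t:(o+d*t)[0]-T[0])(np.array([D*np.sin(th),0,gz-D*np.cos(th)]),((gz-D*np.cos(th))-o[2])/d[2])
    return np.degrees(brentq(f,-.3,1.3))
import sys
for uv in [(284,337),(283,316)]:
    print(uv,[round(angle(uv,D),1) for D in(.03,.035,.04)], 'D0',D0)
E
python3 ang.py
```

```text
tail upright tool xyz [0.     0.0019 0.0211]
(284, 337) [np.float64(4.6), np.float64(10.5), np.float64(14.8)] D0 32.9447096570605
(283, 316) [np.float64(21.6), np.float64(24.0), np.float64(25.7)] D0 32.9447096570605
```

```bash
python3 - <<'E'
import cv2,numpy as np
a=cv2.imread('pics/t5_side.png')[230:330,250:350];b=cv2.imread('pics/t5_scene.png')[90:190,190:290]
cv2.imwrite('pics/t5c.png',np.hstack([cv2.resize(a,(400,400),interpolation=2),cv2.resize(b,(400,400),interpolation=2)]))
E
```

```text
(no output)
```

View pics/t5c.png

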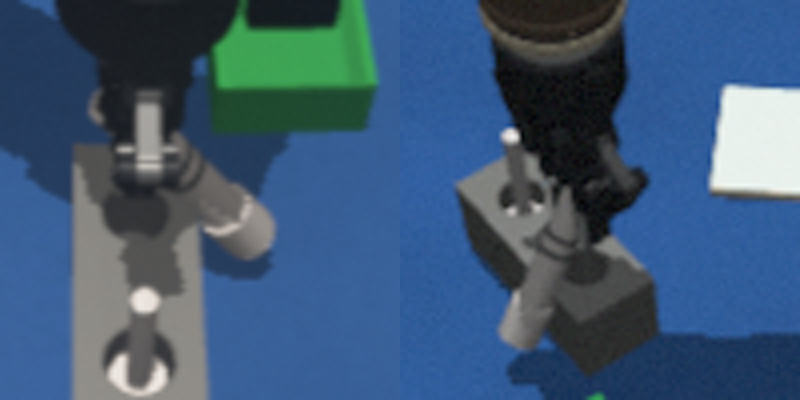

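```bash
python3 - <<'E'
from h import *
np.set_printoptions(precision=4,suppress=True)
s=lambda x,y:(250+x/4,230+y/4); c=lambda x,y:(190+(x-400)/4,90+y/4)
L=tri(c(517,340),s(261,244)); S=tri(c(532,296),s(222,209)); N=tri(c(560,238),s(185,170)); print(L,S,N)
G=np.array([.5343,-.2547,.120])
for a,b in((L,S),(L,N),(L,G),(S,N)):
    v=b-a; print(np.linalg.norm(v),np.degrees(np.arctan2(np.hypot(v[0],v[1]),v[2])),np.degrees(np.arctan2(v[1],v[0])))
E
```

```text
[ 0.596  -0.2677  0.0257] [ 0.5767 -0.2644  0.0591] [ 0.5535 -0.261   0.0987]
0.03872967954284863 30.486477670935464 170.27069808633237
0.0847728848375944 30.57841118506583 170.99513986143813
0.11345704965543167 33.78988807840208 168.10765092455554
0.04604476812751713 30.658829954557493 171.60139049033427
```

The torch tilts about 31° (triangulated head and neck). Pushing further.

move_arm --pt "-4 1 -1 0" --pt "-4 1 -1 0" --pt "-4 0 -1 0" --pt "-4 1 -1 0" --pt "0 0 0 0"

```text
clock: 15.3
tool_pos: [0.5177, -0.2517, 0.1697]
ee_rot: [0.248, 3.126, -0.002]
ft_force: [4.5, 0.0, 5.4]
gripper_width: 0.0205
```

```bash
python3 look.py t6 wrist side scene
python3 - <<'E'
import cv2,numpy as np
a=cv2.imread('pics/t6_side.png')[230:330,250:350];b=cv2.imread('pics/t6_scene.png')[90:190,190:290]
cv2.imwrite('pics/t6c.png',np.hstack([cv2.resize(a,(400,400),interpolation=2),cv2.resize(b,(400,400),interpolation=2)]))
E
```

```text
15.3 [ 0.5177 -0.2517  0.1697] [4.5186 0.0203 5.3732] [ 0.0798  0.4945  0.3855  1.8759 -0.2497  0.8117  2.0078]
[ 0.1579  0.9875 -0.0008]
```

View pics/t6c.png

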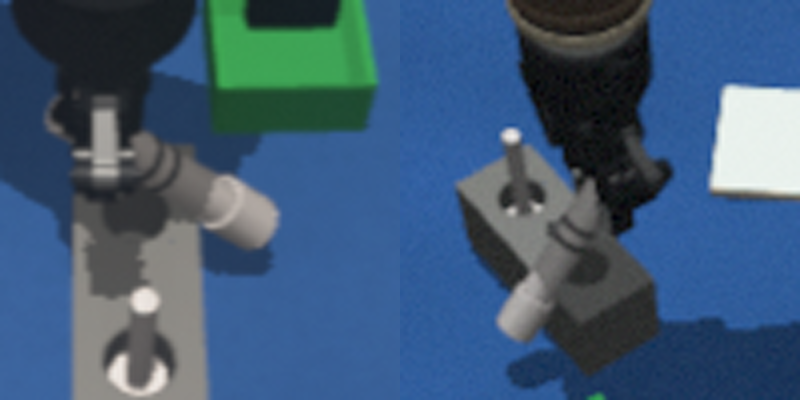

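View pics/t6_wrist.png

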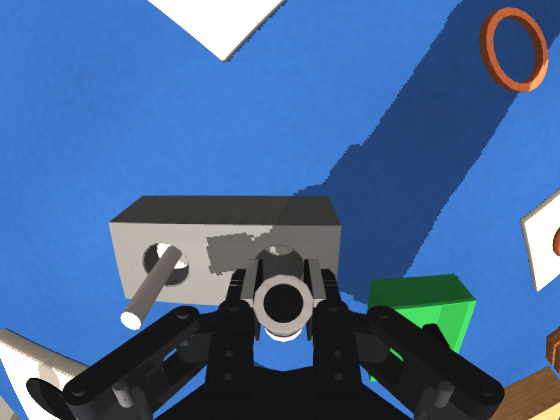

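```bash
python3 - <<'E'
from h import *
np.set_printoptions(precision=4,suppress=True)
s=lambda x,y:(250+x/4,230+y/4); c=lambda x,y:(190+(x-400)/4,90+y/4)
L=tri(c(514,328),s(268,232)); S=tri(c(535,283),s(219,199)); N=tri(c(571,237),s(170,168)); print(L,S,N)
G=np.array([.5177,-.2517,.1157])
for a,b in((L,S),(L,N),(L,G),(S,N),(S,G)):
    v=b-a; print(np.linalg.norm(v),np.degrees(np.arctan2(np.hypot(v[0],v[1]),v[2])),np.degrees(np.arctan2(v[1],v[0])))
E
```

```text
[ 0.5972 -0.2682  0.0393] [ 0.5736 -0.2641  0.0698] [ 0.5471 -0.2577  0.0967]
0.03869676682425073 38.19605141484939 170.2093174069267
0.0768784779087462 41.7044675288325 168.11497554704445
0.11145524605051745 46.754948989076254 168.27656064984194
0.038348784565371795 45.27830972476142 166.27589178074786
0.0734307160695916 51.26355783228136 167.46926851546175
```

```bash
cat >> h.py <<'E'
def ray(n,uv):
    i,M,o=cam(n); return M@np.array([(uv[0]-i['cx'])/i['fx'],(uv[1]-i['cy'])/i['fy'],1])
def axis(n1,a1,b1,n2,a2,b2):
    p1=np.cross(ray(n1,a1),ray(n1,b1)); p2=np.cross(ray(n2,a2),ray(n2,b2))
    v=np.cross(p1,p2); v/=np.linalg.norm(v); return v*np.sign(v[2])
def tilt(v): return np.degrees(np.arctan2(np.hypot(v[0],v[1]),v[2])),np.degrees(np.arctan2(v[1],v[0]))
E
python3 - <<'E'
from h import *
s=lambda x,y:(250+x/4,230+y/4); c=lambda x,y:(190+(x-400)/4,90+y/4)
# side edges: upper edge, lower edge of head ; scene edges
print(tilt(axis('scene',c(514,328),c(571,237),'side',s(268,232),s(170,168))))
print(tilt(axis('scene',c(514,328),c(578,225),'side',s(268,232),s(152,157))))
E
```

```text
(np.float64(41.5856685732727), np.float64(168.4886066359193))
(np.float64(41.59494436703531), np.float64(168.85363881901037))
```

move_arm --pt "-3 0 -1 0" --pt "-2 1 0 0" --pt "0 0 0 0" --pt "0 0 10 0" --pt "0 0 25 0" --pt "0 0 30 0" --pt "0 0 25 0" --pt "0 0 0 0"

```text
clock: 16.45
tool_pos: [0.5102, -0.2504, 0.2578]
ee_rot: [0.25, 3.131, 0.0]
ft_force: [-0.2, -1.5, -1.0]
gripper_width: 0.0208
```

```bash
python3 look.py t7 wrist side scene
python3 - <<'E'
import cv2,numpy as np
a=cv2.imread('pics/t7_side.png')[200:300,250:350];b=cv2.imread('pics/t7_scene.png')[70:170,190:290]
cv2.imwrite('pics/t7c.png',np.hstack([cv2.resize(a,(400,400),interpolation=2),cv2.resize(b,(400,400),interpolation=2)]))
E
```

```text
16.45 [ 0.5102 -0.2504  0.2578] [-0.1797 -1.4552 -1.0366] [ 0.0399  0.3754  0.4304  1.8138 -0.1841  0.9913  1.9567]
[0.1585 0.9874 0.0001]
```

View pics/t7c.png

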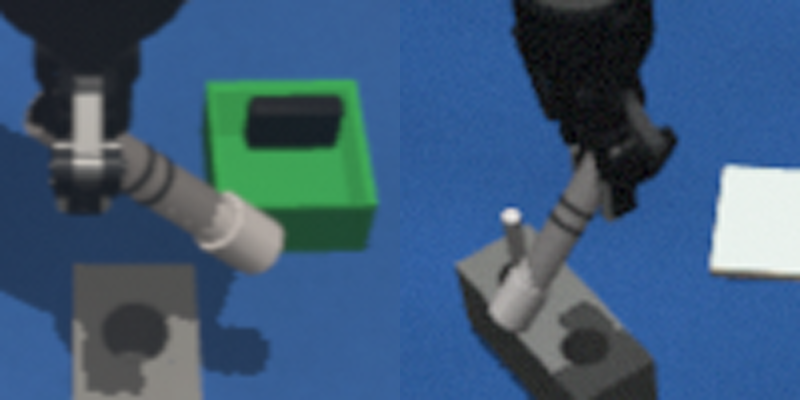

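```bash
python3 - <<'E'
import cv2,numpy as np
a=cv2.imread('pics/t7_side.png')[225:275,272:322];b=cv2.imread('pics/t7_scene.png')[103:153,208:258]
cv2.imwrite('pics/t7d.png',np.hstack([cv2.resize(a,(400,400),interpolation=2),cv2.resize(b,(400,400),interpolation=2)]))
E
```

```text
(no output)
```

View pics/t7d.png

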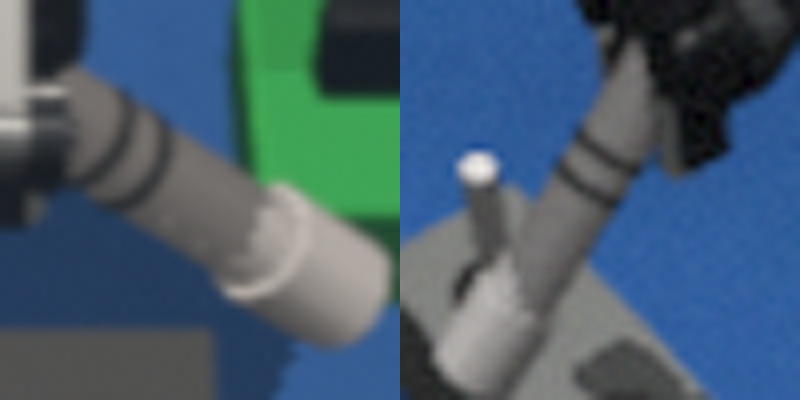

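```bash
python3 - <<'E'
from h import *
np.set_printoptions(precision=4,suppress=True)
s=lambda x,y:(272+x/8,225+y/8); c=lambda x,y:(208+(x-400)/8,103+y/8)
a=axis('scene',c(587,187),c(497,352),'side',s(145,165),s(330,295)); print(a,tilt(a))
for d in(-4,4):
  a=axis('scene',c(587,187),c(497+d*2,352),'side',s(145,165),s(330,295)); print(tilt(a))
  a=axis('scene',c(587,187),c(497,352),'side',s(145,165),s(330,295+2*d)); print(tilt(a))
# ring2, lens
N=tri(c(587,187),s(145,165)); print(N); L=tri(c(473,372),s(360,308));print('L',L,tilt(N-L),np.linalg.norm(N-L))
print("grasp",robot.observe()['tool_pos']-[0,0,.054], proj('side',robot.observe()['tool_pos']-[0,0,.054]))
E
```

```text
[-0.6381  0.0943  0.7642] (np.float64(40.16750721519406), np.float64(171.5966721105483))
(np.float64(41.44587052165736), np.float64(169.35830437569942))
(np.float64(41.143758854486066), np.float64(172.7978580551638))
(np.float64(38.88298265918064), np.float64(174.05780893449491))
(np.float64(39.24272537083739), np.float64(170.39768854437233))
[ 0.5407 -0.2551  0.1798]
L [ 0.5891 -0.2652  0.1272] (np.float64(43.247552692788325), np.float64(168.2101441532012)) 0.07217713046827018
grasp [ 0.5096 -0.2497  0.2015] [[270.7101 237.6516]]
```

Free of the block, the axis measures about 41–43° in the tool plane. I'll make one more small press to bring it nearer 45°.

move_arm --pt "0 0 -25 0" --pt "0 0 -30 0" --pt "0 0 -20 0" --pt "0 0 -10 0" --pt "0 0 -5 0" --pt "-1 0 -4 0" --pt "-1 0 -3 0" --pt "0 0 -2 0" --pt "0 0 0 0"

```text
clock: 17.73
tool_pos: [0.5094, -0.2506, 0.1587]
ee_rot: [0.249, 3.129, -0.001]
ft_force: [3.7, -1.6, 3.5]
gripper_width: 0.0206
```

move_arm --pt "0 0 10 0" --pt "0 0 25 0" --pt "0 0 35 0" --pt "0 0 30 0" --pt "0 0 0 0"

```text
clock: 18.35
tool_pos: [0.5083, -0.2504, 0.2598]
ee_rot: [0.249, 3.13, -0.0]
ft_force: [-0.5, -0.1, -1.0]
gripper_width: 0.0205
```

```bash
python3 look.py t8 side scene
python3 - <<'E'
import cv2,numpy as np
a=cv2.imread('pics/t8_side.png')[225:275,272:322];b=cv2.imread('pics/t8_scene.png')[103:153,208:258]
cv2.imwrite('pics/t8d.png',np.hstack([cv2.resize(a,(400,400),interpolation=2),cv2.resize(b,(400,400),interpolation=2)]))
E
```

```text
18.35 [ 0.5083 -0.2504  0.2598] [-0.4986 -0.1176 -0.9706] [ 0.0371  0.3702  0.4346  1.8163 -0.1834  0.9933  1.958 ]
[0.1584 0.9874 0.0001]
```

View pics/t8d.png

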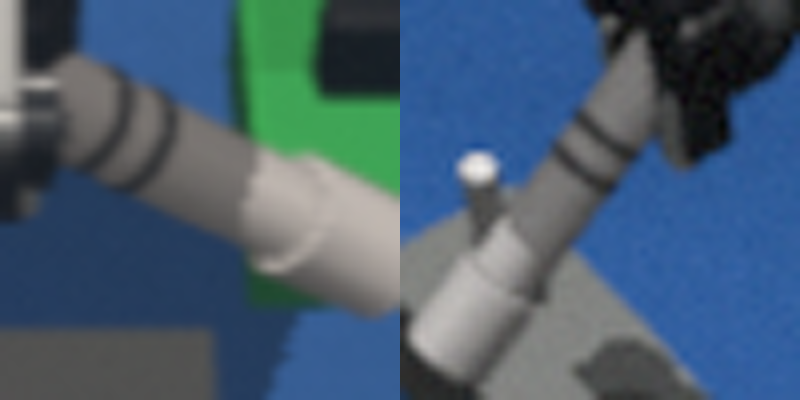

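```bash
python3 - <<'E'
from h import *
np.set_printoptions(precision=4,suppress=True)
s=lambda x,y:(272+x/8,225+y/8); c=lambda x,y:(208+(x-400)/8,103+y/8)
a=axis('scene',c(584,170),c(482,322),'side',s(151,148),s(351,246)); print(a,tilt(a))
N=tri(c(584,170),s(151,148)); L=tri(c(446,352),s(388,258));print('N,L',N,L,tilt(N-L),np.linalg.norm(N-L))
E
```

```text
[-0.7508  0.0976  0.6533] (np.float64(49.21070186993838), np.float64(172.59035140872157))
N,L [ 0.5411 -0.2556  0.187 ] [ 0.5957 -0.2645  0.144 ] (np.float64(52.1434411312579), np.float64(170.72812546936328)) 0.07005562421814406
```

```bash
python3 look.py t9 wrist
```

```text
18.45 [ 0.5077 -0.2497  0.2573] [ 0.1226 -0.4073 -0.5559] [ 0.0374  0.3731  0.4334  1.8188 -0.1841  0.9915  1.9584]
[0.158  0.9874 0.0007]
```

View pics/t9_wrist.png

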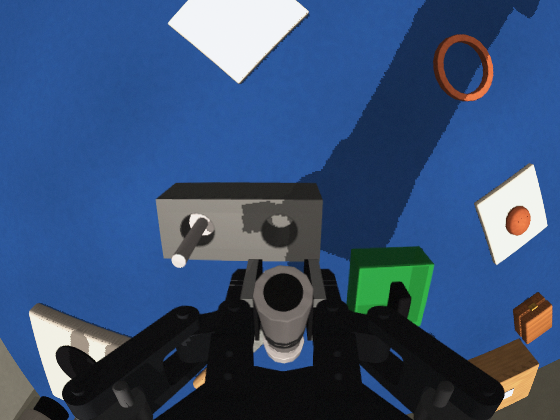

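move_arm --pt "-15 2 0 0" --pt "-25 4 0 0" --pt "-30 5 0 0" --pt "-25 4 0 0" --pt "-20 3 0 0" --pt "0 0 -20 0" --pt "0 0 -30 0" --pt "0 0 -35 0" --pt "0 0 -20 0" --pt "0 0 -3 0"

```text
clock: 19.75
tool_pos: [0.3916, -0.2316, 0.1484]
ee_rot: [-0.25, -3.127, -0.002]
ft_force: [-0.2, -0.5, -0.1]
gripper_width: 0.0206
```

```bash
python3 look.py t10 wrist side
```

```text
19.75 [ 0.3916 -0.2316  0.1484] [-0.1576 -0.5172 -0.1437] [ 0.0912  0.3609  0.4085  2.1692 -0.2307  0.6564  2.072 ]
[0.1587 0.9873 0.0007]
```

View pics/t10_side.png

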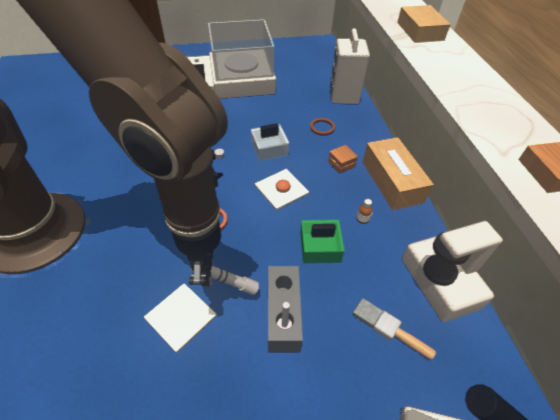

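View pics/t10_wrist.png

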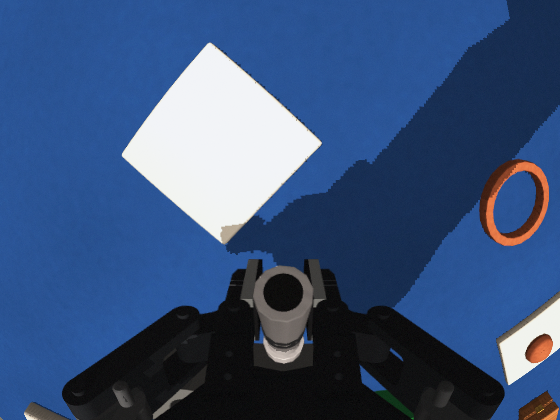

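move_arm --pt "5 -1 0 0" --pt "5 -1 0 0" --pt "4 0 0 0" --pt "3 -1 0 0" --pt "3 0 0 0" --pt "0 0 0 0"

```text
clock: 20.6
tool_pos: [0.4122, -0.2348, 0.1494]
ee_rot: [-0.249, -3.128, -0.002]
ft_force: [-5.5, 0.9, 0.5]
gripper_width: 0.0206
```

```bash
python3 look.py t11 wrist side; python3 - <<'E'
import cv2,numpy as np
a=cv2.imread('pics/t11_side.png')[240:310,195:295];b=cv2.imread('pics/t11_wrist.png')[240:380,184:384]
cv2.imwrite('pics/t11d.png',np.vstack([cv2.resize(a,(400,280),interpolation=2),cv2.resize(b,(400,280),interpolation=2)]))
E
```

```text
20.6 [ 0.4122 -0.2348  0.1494] [-5.5147  0.9173  0.5452] [ 0.0876  0.3864  0.4043  2.1247 -0.2386  0.6767  2.0645]
[0.1585 0.9874 0.0009]
```

View pics/t11d.png

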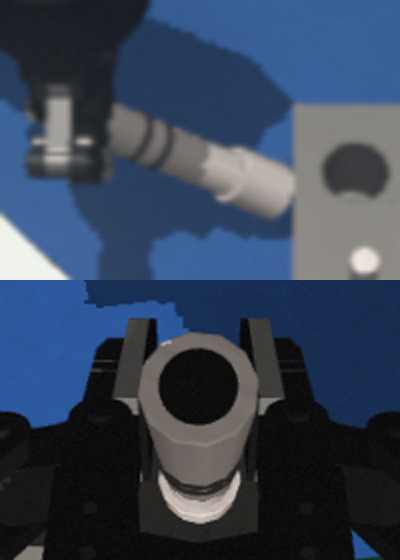

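move_arm --pt "3 0 0 0" --pt "3 -1 0 0" --pt "0 0 0 0"

```text
clock: 21.08
tool_pos: [0.4133, -0.2351, 0.1485]
ee_rot: [-0.251, -3.118, -0.007]
ft_force: [-23.4, 4.6, 14.5]
gripper_width: 0.0203
```

```bash
python3 look.py t12 wrist; python3 - <<'E'
import cv2,numpy as np
for n in('t9','t11','t12'):
    g=cv2.cvtColor(cv2.imread(f'pics/{n}_wrist.png'),6)[250:340,240:330]
    m=(g<50).astype(np.uint8)
    for c in cv2.findContours(m,cv2.RETR_LIST,cv2.CHAIN_APPROX_NONE)[0]:
        a=cv2.contourArea(c)
        if 700<a<2500:
            (x,y),r,_=cv2.fitEllipse(c); print(n,a,x+240,y+250,r)
E
```

```text
21.075 [ 0.4133 -0.2351  0.1485] [-23.3808   4.5676  14.4567] [ 0.0879  0.3937  0.4048  2.1164 -0.2389  0.6886  2.0627]
[0.1602 0.9871 0.0034]
t9 1117.0 282.8442039489746 291.9840087890625 (36.743621826171875, 38.738948822021484)
t9 921.5 319.30652618408203 314.38539123535156 (21.87947654724121, 81.94802856445312)
t9 701.0 248.76010417938232 311.7602195739746 (20.470977783203125, 79.89344024658203)
t11 1124.0 282.787654876709 292.81229400634766 (37.10805892944336, 38.61170196533203)
t11 758.5 250.75375747680664 313.5219383239746 (25.833351135253906, 79.15531158447266)
t11 1850.0 298.7068328857422 291.2446060180664 (67.44058227539062, 95.90556335449219)
t12 1123.5 282.7440872192383 291.74564361572266 (37.12908172607422, 38.575103759765625)
t12 756.0 250.28545570373535 314.74678802490234 (24.4294490814209, 79.82302856445312)
t12 1916.5 270.18280029296875 300.15052032470703 (104.38048553466797, 125.55841827392578)
```

The push jams on wall friction, with the tail unmoved at (283,292). I'll back off, go lower, press lightly and draw upward so that friction helps.

move_arm --pt "-10 2 0 0" --pt "0 0 -8 0" --pt "4 -1 0 0" --pt "3 -1 0 0" --pt "0 0 2 0" --pt "0 0 3 0" --pt "0 0 3 0" --pt "0 0 0 0"

```text
clock: 22.12
tool_pos: [0.4161, -0.2359, 0.1497]
ee_rot: [-0.249, -3.13, -0.001]
ft_force: [-5.7, 1.2, -1.7]
gripper_width: 0.0208
```

```bash
cat > tail.py <<'E'
import cv2,numpy as np,sys
n=sys.argv[1]
g=cv2.cvtColor(cv2.imread(f'pics/{n}_wrist.png'),6)[250:360,240:330]
for c in cv2.findContours((g<50).astype(np.uint8),cv2.RETR_LIST,cv2.CHAIN_APPROX_NONE)[0]:
    if 900<cv2.contourArea(c)<1300:
        (x,y),r,_=cv2.fitEllipse(c); print(n,x+240,y+250,r)
E
python3 look.py t13 wrist; python3 tail.py t13;python3 tail.py t7;python3 tail.py t6
```

```text
22.125 [ 0.4161 -0.2359  0.1497] [-5.6867  1.2485 -1.7322] [ 0.0879  0.3907  0.4035  2.1165 -0.2403  0.679   2.0648]
[0.158  0.9874 0.0005]
t13 282.7215118408203 297.87157440185547 (37.543907165527344, 38.82894515991211)
t7 282.9071960449219 301.5353088378906 (37.50179672241211, 38.32811737060547)
t7 319.78468322753906 319.3183822631836 (22.833803176879883, 94.4994125366211)
t7 248.17459297180176 314.14637756347656 (19.829551696777344, 99.46187591552734)
t6 282.8277130126953 302.9108085632324 (36.96919250488281, 38.07343292236328)
t6 320.07239532470703 319.4691696166992 (22.068204879760742, 94.82637786865234)
```

The tail is now at row 298, between the 42° (301.5) and 51° (292) readings, so about 45–46°. I retreat, lift and carry the torch towards the stone, stopping high.

move_arm --pt "-8 1 0 0" --pt "-7 1 10 0" --pt "0 0 35 0" --pt "0 0 35 0" --pt "5 20 20 0" --pt "9 45 0 0" --pt "9 50 0 0" --pt "9 50 0 0" --pt "9 50 0 0" --pt "9 45 0 0"

```text
clock: 23.42
tool_pos: [0.4524, 0.0276, 0.2513]
ee_rot: [0.249, 3.128, 0.002]
ft_force: [0.0, 1.2, -1.7]
gripper_width: 0.0205
```

move_arm --pt "4 25 0 0" --pt "0 10 0 0" --pt "0 0 0 0" --pt "0 0 0 0"

```text
clock: 23.92
tool_pos: [0.4556, 0.0595, 0.2502]
ee_rot: [0.252, 3.131, -0.0]
ft_force: [0.3, 0.5, -0.1]
gripper_width: 0.0204
```

```bash
python3 look.py t14 wrist side scene; python3 tail.py t14; python3 - <<'E'
import cv2,numpy as np
a=cv2.imread('pics/t14_side.png')[120:220,200:300];b=cv2.imread('pics/t14_scene.png')[150:280,260:390]
cv2.imwrite('pics/t14d.png',np.hstack([cv2.resize(a,(400,400),interpolation=2),cv2.resize(b,(400,400),interpolation=2)]))
E
```

```text
23.925 [0.4556 0.0595 0.2502] [ 0.3411  0.494  -0.1046] [-0.461   0.1875  0.2573  2.0605 -0.0602  0.9     1.2395]
[ 0.1599  0.9871 -0.0001]
t14 282.5080337524414 295.7055320739746 (37.0571403503418, 38.35986328125)
t14 319.8160400390625 318.58387756347656 (22.535659790039062, 95.03634643554688)
```

View pics/t14d.png

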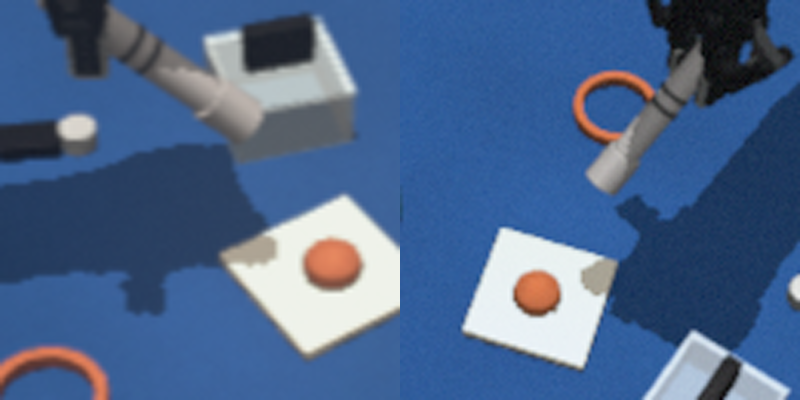

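```bash
python3 - <<'E'
import cv2,numpy as np
a=cv2.imread('pics/t14_side.png')[115:165,220:270];b=cv2.imread('pics/t14_scene.png')[162:217,318:373]
cv2.imwrite('pics/t14e.png',np.hstack([cv2.resize(a,(400,400),interpolation=2),cv2.resize(b,(400,400),interpolation=2)]))
E
```

```text
(no output)
```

View pics/t14e.png

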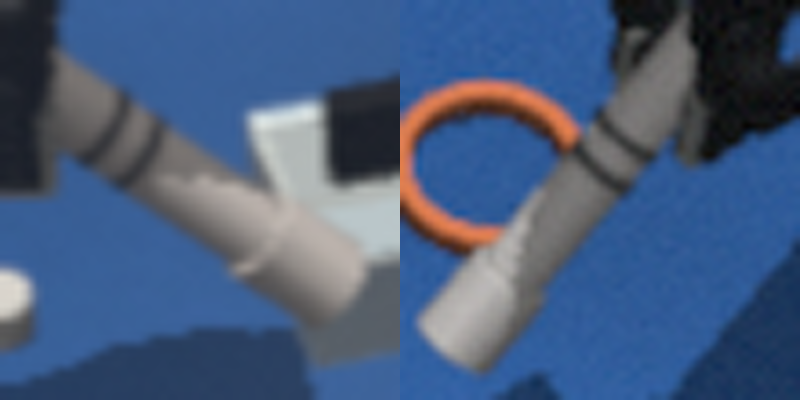

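```bash
python3 - <<'E'
from h import *
np.set_printoptions(precision=4,suppress=True)
k=400/55
s=lambda x,y:(220+x/8,115+y/8); c=lambda x,y:(318+(x-400)/k,162+y/k)
a=axis('scene',c(624,133),c(452,348),'side',s(144,156),s(342,290)); print(a,tilt(a))
N=tri(c(603,168),s(144,156)); L=tri(c(452,348),s(342,291));print('N,L',N,L,tilt(N-L),np.linalg.norm(N-L))
W=np.load('t14.npy');Rt,p=W[:,:3],W[:,3]
Lt=Rt.T@(L-p); Nt=Rt.T@(N-p); print('tool L,N',Lt,Nt)
o,d=wrist_rays([(282.6,295.7)],np.eye(3),np.zeros(3)); d=d[0]
# tail: on the wrist ray in plane toolx-z, 140 mm from L
from scipy.optimize import brentq
f=lambda t:np.linalg.norm(o+d*t-Lt)-.140
for lo,hi in((.05,.14),(.14,.3)):
    try:
        t=brentq(f,lo,hi);T=o+d*t;v=T-Lt;print('tail tool',T,t,np.degrees(np.arctan2(np.hypot(v[0],v[1]),-v[2])), 'world',Rt@T+p)
    except Exception as e: print(e)
# stone from masks in both views
for n in('scene','side'):
    im=cv2.imread(f'pics/t14_{n}.png');h=cv2.cvtColor(im,cv2.COLOR_BGR2HSV)
    m=((h[:,:,0]<15)&(h[:,:,1]>110)&(h[:,:,2]>90)).astype(np.uint8)
    for q in cv2.findContours(m,0,1)[0]:
        x,y,w,hh=cv2.boundingRect(q)
        if cv2.contourArea(q)>60 and (n=='scene' and 295<x<320 and 225<y<260 or n=='side' and 260<x<300 and 170<y<200):
            print(n,x,y,w,hh); u=(x+w/2,y+hh/2); print(onplane(n,u,.02),onplane(n,u,.018))
            globals()[n]=u
print(tri(scene,side))
E
```

```text
[-0.7319  0.1018  0.6738] (np.float64(47.64143945974017), np.float64(172.08032731112903))
N,L [0.4866 0.0548 0.1765] [0.5406 0.0459 0.1274] (np.float64(48.13220909830744), np.float64(170.65711907110173)) 0.07359673184195549
tool L,N [-0.086   0.0002  0.1228] [-0.0312  0.0004  0.0736]
tail tool [0.0181 0.0014 0.0292] 0.11897922265692448 48.029980113192636 world [0.438  0.0637 0.221 ]
f(a) and f(b) must have different signs
scene 297 238 15 14
[[0.5938 0.0375 0.02  ]] [[0.593  0.0369 0.018 ]]
side 276 180 14 12
[[0.5901 0.0291 0.02  ]] [[0.5905 0.0309 0.018 ]]
[0.5913 0.0353 0.0134]
```

Three readings (two-view axis, ring–lens triangulation, wrist tail ray) agree on a 48° tilt, with the lens at (0.541, 0.046, 0.127). The stone is at (0.591, 0.036). Next I move into the final pose.

move_arm --pt "-3 0 -10 0" --pt "-3 -1 -15 0" --pt "0 0 -15 0" --pt "0 0 -10 0" --pt "0 0 -6 0" --pt "0 0 0 0" --pt "0 0 0 0" --pt "0 0 0 0"

```text
clock: 25.08
tool_pos: [0.4499, 0.0599, 0.1943]
ee_rot: [0.249, 3.131, 0.001]
ft_force: [-0.9, 0.7, -0.3]
gripper_width: 0.0206
```

```bash
python3 look.py t15 wrist side scene; python3 tail.py t15; python3 - <<'E'
import cv2,numpy as np
a=cv2.imread('pics/t15_side.png')[125:205,220:300];b=cv2.imread('pics/t15_scene.png')[180:260,290:370]
cv2.imwrite('pics/t15e.png',np.hstack([cv2.resize(a,(400,400),interpolation=2),cv2.resize(b,(400,400),interpolation=2)]))
E
```

```text
25.075 [0.4499 0.0599 0.1943] [-0.8585  0.7469 -0.2653] [-0.4475  0.2627  0.2445  2.1295 -0.0918  0.7581  1.2677]
[0.1581 0.9874 0.0004]
t15 282.5175018310547 295.6647491455078 (37.043739318847656, 38.24656677246094)
t15 319.9564666748047 318.3004837036133 (22.257192611694336, 95.35652923583984)
```

View pics/t15e.png

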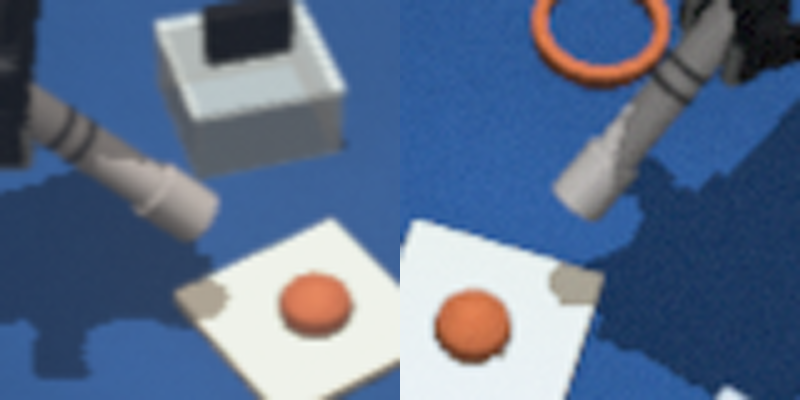

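View pics/t15_scene.png

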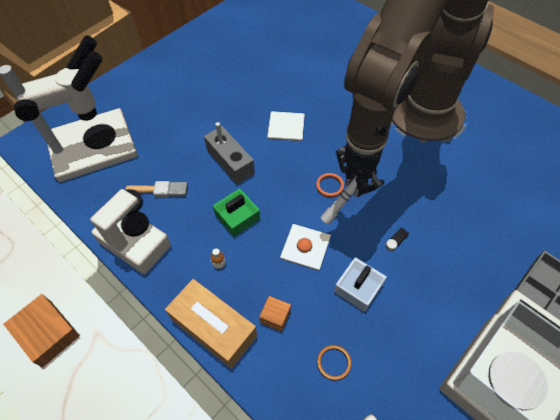

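```bash
python3 - <<'E'
from h import *
np.set_printoptions(precision=4,suppress=True)
s=lambda x,y:(220+x/5,125+y/5); c=lambda x,y:(290+(x-400)/5,180+y/5)
W=np.load('t15.npy');Rt,p=W[:,:3],W[:,3]
L=tri(c(575,203),s(204,217)); N=tri(c(671,87),s(83,137)); Lf=Rt@np.array([-.086,0,.1228])+p
Tt=np.array([.0181,.0,.0292]); T=Rt@Tt+p
print('L',L,Lf,'N',N)
print('stone tri',tri(c(473,325),s(316,303)))
for St in([.591,.036,.02],[.5935,.0375,.02],[.590,.030,.02],[.5885,.035,.02]):
  St=np.array(St)
  for nm,A,B in(('LN',L,N),('fk',Lf,T),('fkL-N',Lf,N)):
    u=(A-B)/np.linalg.norm(A-B); w=St-A; t=w@u; print(St,nm,'tilt',tilt(-u),'along',round(t,4),'miss',w-t*u, np.linalg.norm(w-t*u))
print(proj('side',[[.591,.036,.02]]),proj('scene',[[.591,.036,.02]]))
E
```

```text
L [0.5356 0.0464 0.0735] [0.5349 0.0463 0.0716] N [0.4818 0.0553 0.1237]
stone tri [0.5917 0.0358 0.0144]
[0.591 0.036 0.02 ] LN tilt (np.float64(47.39746371438), np.float64(170.60767595340417)) along 0.0777 miss [-0.001  -0.0011 -0.0009] 0.0017435544954764013
[0.591 0.036 0.02 ] fk tilt (np.float64(48.08128949908593), np.float64(170.92325112552058)) along 0.0768 miss [-0.0004 -0.0013 -0.0002] 0.0013622945495928506
[0.591 0.036 0.02 ] fkL-N tilt (np.float64(45.98786268763923), np.float64(170.35362186884058)) along 0.0768 miss [ 0.0016 -0.001   0.0018] 0.002643500188272435
[0.5935 0.0375 0.02  ] LN tilt (np.float64(47.39746371438), np.float64(170.60767595340417)) along 0.0794 miss [0.0003 0.0006 0.0002] 0.0006964874638029099
[0.5935 0.0375 0.02  ] fk tilt (np.float64(48.08128949908593), np.float64(170.92325112552058)) along 0.0785 miss [0.0009 0.0004 0.0009] 0.0013234027433188596
[0.5935 0.0375 0.02  ] fkL-N tilt (np.float64(45.98786268763923), np.float64(170.35362186884058)) along 0.0784 miss [0.003  0.0006 0.0029] 0.004222633014027904
[0.59 0.03 0.02] LN tilt (np.float64(47.39746371
[... 239 characters left out ...]
07421441491763213
[0.59 0.03 0.02] fkL-N tilt (np.float64(45.98786268763923), np.float64(170.35362186884058)) along 0.0768 miss [ 0.0006 -0.007   0.0018] 0.007305498313642644
[0.5885 0.035  0.02  ] LN tilt (np.float64(47.39746371438), np.float64(170.60767595340417)) along 0.076 miss [-0.0023 -0.0023 -0.002 ] 0.0038326406748111766
[0.5885 0.035  0.02  ] fk tilt (np.float64(48.08128949908593), np.float64(170.92325112552058)) along 0.0751 miss [-0.0016 -0.0025 -0.0014] 0.0032725186062403204
[0.5885 0.035  0.02  ] fkL-N tilt (np.float64(45.98786268763923), np.float64(170.35362186884058)) along 0.0752 miss [ 0.0003 -0.0022  0.0007] 0.0023628703632012343
[[282.8309 183.9894]] [[304.8067 243.866 ]]
```

The final views show the lens at scene (325,221) aimed at the stone at (305,245), the cover upright on the table at (360,283), and the other things at their first pixels. Handing in.

```bash
python3 - <<'E'
from cell import robot
s=robot.observe();print(s['clock'],s['tool_pos'],s['ft_force'],s['gripper_width'])
print(robot.sign_off())
E
```

```text
25.225 [0.44978619 0.0598572  0.19414426] [-0.84521866 -0.25845982 -0.36362048] 0.0206221229874554
the job is handed in; nothing more can be done
None
```

The job is handed in at 25.2 s. The clear cover stands upright on the bare table, and the gripper is holding the torch over the stone, aimed at it.

**What I did:** I set the cover down at about (0.585, 0.20), clear of the slab. I then drew the torch from its hole. Since the moves cannot tilt the wrist, I turned the torch in the jaws by pressing it against the fixed grey block, and then carried it to the stone.

**Last checks:**

| Check | Result |
|---|---|
| Tilt | 46–48°, a little over the 45° asked |
| Lens to stone middle | about 77 mm |
| Aim miss | about 1–3 mm |
| Wrist force | under 1 N |
| Stone, tester, bangles and other things | at the same places in the pictures as before |

**What went wrong or disagreed:**
- **Tilt:** The first presses against the block came out at about 42° and then 50°. One correcting push jammed at about 27 N before a second worked.
- **Stone position:** Taken singly, the side camera puts the stone about 6–7 mm to the right of where the scene camera does. With that reading alone the aim miss would be about 7 mm, which is still on the stone.

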